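# Close the sample canister with its bayonet lid

## Robot

A 7-joint arm with a two-finger parallel gripper is mounted at the origin on a cart in front of the work surface, level with it; the furniture and walls round the work are solid. World frame = base frame: x ahead of the robot, y to its left, z up, the work surface at z = 0. Lengths are in m, angles in rad, forces in N, time in s.
With the tool pointing down it reaches from about 0.425 to 0.925 m from the base axis. Payload 6.8 kg.
Tool frame: the origin (TCP) lies at the very end of the fingers, on their centre line; the grasp point (between the pads) lies 19 mm behind it; y points along the fingers, z is the direction in which the jaws open and shut, and the axes are right-handed (so a half turn about y gives the same grasp; the last joint's range is limited). The gripper opens to 85 mm and grips with 20 to 120 N. Pads are 22 mm wide; open, the fingers measure 114 mm over their backs; the gripper's body (76 mm by 85 mm) begins 54 mm behind the grasp point. The pads swing forward as they close: fully open they stand 13 mm farther back than shut.
Start: joints at [1.203, 0.477, 0.022, 1.555, -0.011, 1.109, -0.083], TCP at [0.173, -0.652, 0.231] pointing down, gripper open.
Joint ranges: [-2.96, 2.96], [-0.34, 2.1], [-1.41, 1.46], [0.24, 2.44], [-1.37, 4.51], [0.17, 1.92], [-2.96, 2.96]. Speed limits (rad/s): [2.39, 2.39, 3.14, 3.14, 3.14, 3.14, 3.14].

## Interface

Orientations are given as a rotation vector (axis times angle).
In Python, from bench import r gives the robot as it stands.
- The arm moves only by the tool drive_tool, never from a script. Its argument "series" is a list of rows, each a list of 7 numbers: the shift along the tool's x, y, z in mm, then the turn, a rotation vector about the tool's x, y, z in degrees, then the finger opening in mm, from 0 to 85.4. In form: [[tx, ty, tz, wx, wy, wz, grip], ...]. A call has 1 to 5 rows; each row is the pose to reach, as a shift and turn from the pose measured when the call began, along the tool's axes at that moment; what a row does not reach only later rows make up. A row lasts 1/10 s, in which the tool goes at most 50 mm and 8.59 degrees, less where a joint would pass 70% of its speed; a pose out of reach is approached as far as the arm can. A call with a gripper value outside its range is refused whole. The fingers move at their own pace and stop on an object; "squeeze" is the grip in N (left out, the last holds). Time passes only in rows, so rows that repeat a pose let the fingers close. It gives the time, the measured TCP pose, the force and the opening at its end, in the units of the state.
- r.get_obs(): the state, without advancing time (a new reading comes with each control period).
- r.grab_frame(name): name is "scene" or "side" or "wrist"; returns a dict with "frame" (384x512x3 uint8, blue, green, red), "intrinsics" (3x3 intrinsics, pixels), "rvec" (rotation vector, rad) and "tvec" (3), from world to camera coordinates, as OpenCV has them. Camera axes: x right, y down, z forward; pixel columns grow to the right and rows downward; lengths in m; the calibration is good to about 2 mm. A picture is of the moment at which its call begins. There is no depth.
- r.hand_in(): hands the job in, once; it reports no verdict.
The state is a dict: "clock": time; "joints": joint angles; "qvel": joint speeds; "tau": joint torques, N m; "tcp_pos": TCP position; "orientation": TCP orientation; "contact_force": force on the tool from outside, world axes, zero at the start; "moment": the same for the moment, N m; "grip_width": finger opening in m.
Only numpy, scipy, OpenCV 4.12 (cv2) and the standard library are available. Lean on these libraries where they do the work, as an engineer would, in place of code of your own. Each camera call takes 0.05 s, during which the arm holds its last target.

## Task

Close the steel canister with its bayonet lid: set the lid on the open mouth so that its two lugs ride on the rim beside the notches, then turn it clockwise (seen from above), pressing only lightly, until it drops into the notches. Keep turning clockwise until it comes up against the stop, with the black handle in line with the two ribs on the canister's wall, and let go. Leave the other things on the worktop where they are.

Things in the scene. Friction and masses are not known exactly. Their poses are not given: they have to be found in the camera images.
- lid_grip (a point): Centre of the black bar handle of the loose lid, which stands upright on its plug. Handle: 72 mm long along this point's x, 16 mm thick along y, 40 mm tall (20 mm above and below this point), z up; grasp it across y. The lid's round flange, 100 mm across, 6 mm thick, lies right below it, underside 30 mm below this point. Half a turn gives the same lid.
- lid: The whole aluminium lid, 0.3 kg; origin under its plug, 58 mm below the handle's centre, same axes. Plug 76 mm across, 28 mm high, lowest 8 mm tapering to 62 mm. Two lugs on the plug below the handle's ends (+x, -x), hidden from above by the flange: 24 mm wide, out to 46 mm from the axis, 5 mm thick, undersides 14 mm above this origin.
- canister_mouth (a point): Centre of the canister's mouth, level with its rim's top, 85 mm above the worktop; z up, x along the line of the two ribs. The rim is a collar 7 mm thick with an 80 mm hole and two opposite notches for the lugs, 31.6 mm wide, out to 50 mm from the axis. The notches lie 45 degrees counter-clockwise (from above) of the ribs.
- canister: The fixed steel canister, 110 mm across on a 124 mm round foot, an upright rib on either side (+x, -x); origin under the foot, same axes as the mouth.
- canister_lock (a point): Same place and axes as the mouth; how the lid fits. Lugs riding on the rim: handle's centre 44 mm above. Handle within 0.08 rad of the notches' line: the lid can sink 14 mm, flange on rim, handle's centre 30 mm above. Then it turns clockwise only, 45 degrees, to a solid stop with the handle in line with the ribs (up to 0.03 rad past). Friction only, no spring.
- divider (a point): A point on the top edge of the black upstand that runs straight away from the robot, from the front edge to the back, between the sink top and the bench: 66 mm high, 15 mm thick along y, fixed. The lid stands on one side of it and the canister on the other.
- beaker_400_mid (a point): Bystander: clear beaker, 83x88x105 mm; point on its axis 50 mm up.
- timer_mid (a point): Bystander: white timer lying flat, 58x64x21 mm; its centre.
- marker_pen_mid (a point): Bystander: marker pen lying along the foot of the upstand, on its left, 15x128x18 mm; its centre, long axis along y of this point.
- glass_dish_mid (a point): Bystander: flat round glass dish, 96 mm across, 16 mm high; its centre.
- wash_bottle_mid (a point): Bystander at the back: bottle, 68x68x165 mm; point on its axis 50 mm up.
- tube_rack_mid (a point): Bystander at the back: tube rack, 62x220x112 mm; point on its middle 50 mm up.
Not all that is in view belongs to the job. Leave any yellow look-alike of the lid alone.

How it is judged:
By the outcome, as a careful person would: the job done as asked, in the order asked, and still so for the second after the job is handed in, with the robot touching nothing.
It also fails if it takes over 45 s, if anything falls off the work surface, if the arm or the gripper's body presses on something with over 40 N, if the wrist force passes 120 N, or if a joint passes its speed limit or range.

## Working session

There is one attempt and no reset: what is moved stays moved. The work goes in short steps, Python scripts to look and compute and a tool call to move; the robot and the scene stay as the last step left them, time stands still between calls to the robot, and variables do not carry over. Pictures are saved under pics/ and viewed, and the job is handed in when it is done.

Besides the shell and the picture viewer there is one more tool, called after ">>>" as name(argument=value, ...), one argument or row to a line, values as JSON. drive_tool: Moves the arm, as the interface text tells. Its arguments: {"type":"object","properties":{"series":{"type":"array","items":{"type":"array","items":{"type":"number"}}},"squeeze":{"type":"number"}},"required":["series"]}

```bash
ls; mkdir -p pics
cat > h.py <<'E'
import numpy as np, cv2, sys
from scipy.spatial.transform import Rotation as R
from bench import r
def snap(name,fn):
    f=r.grab_frame(name); np.savez(f'pics/{fn}.npz',K=f['intrinsics'],rv=f['rvec'],tv=f['tvec'],im=f['frame'])
    cv2.imwrite(f'pics/{fn}.png',cv2.resize(f['frame'],(800,600),interpolation=cv2.INTER_CUBIC)); return f
def crop(fn,x0,y0,w,h,out,s):
    im=np.load(f'pics/{fn}.npz')['im'][y0:y0+h,x0:x0+w]
    cv2.imwrite(f'pics/{out}.png',cv2.resize(im,None,fx=s,fy=s,interpolation=cv2.INTER_CUBIC))
def ray(fn,uv):
    d=np.load(f'pics/{fn}.npz'); Rm=cv2.Rodrigues(d['rv'])[0]; c=-Rm.T@d['tv'].ravel()
    v=Rm.T@np.linalg.inv(d['K'])@np.array([uv[0],uv[1],1.]); return c,v/np.linalg.norm(v)
def atz(fn,uv,z):
    c,v=ray(fn,uv); return c+v*(z-c[2])/v[2]
def tri(obs):
    A=np.zeros((3,3));b=np.zeros(3);L=[]
    for fn,uv in obs:
        c,v=ray(fn,uv);P=np.eye(3)-np.outer(v,v);A+=P;b+=P@c;L.append((c,P))
    x=np.linalg.solve(A,b); return x,[np.linalg.norm(P@(x-c)) for c,P in L]
def proj(fn,p):
    d=np.load(f'pics/{fn}.npz'); return cv2.projectPoints(np.array(p,float).reshape(-1,3),d['rv'],d['tv'],d['K'],None)[0].reshape(-1,2)
def st():
    o=r.get_obs(); 
    for k in ('clock','tcp_pos','orientation','contact_force','grip_width','joints'): print(k,np.round(o[k],4))
    print(np.round(R.from_rotvec(o['orientation']).as_matrix(),3)); return o
def plan(p,tx):
    "p target TCP, tx: world yaw direction angle of the tool z axis, tool y down; print shift(mm), rotvec(deg) in tool"
    o=r.get_obs();Rc=R.from_rotvec(o['orientation']);zc=np.array([np.cos(tx),np.sin(tx),0]);y=np.array([0,0,-1.])
    Rt=R.from_matrix(np.c_[np.cross(y,zc),y,zc]); 
    print('shift',np.round(Rc.inv().apply(np.array(p)-o['tcp_pos'])*1000,1),'turn',np.round((Rc.inv()*Rt).as_rotvec(degrees=True),2))
E
python3 - <<'E'
from h import *
for n in ('scene','side','wrist'): 
    snap(n,n+'0'); d=np.load(f'pics/{n}0.npz'); print(n, np.round(ray(n+'0',(256,192)),3), d['K'][0,0])
st()
E
```

```text
pics
scene [[ 0.224  0.667  0.872]
 [ 0.367 -0.594 -0.716]] 360.1162796254827
side [[ 0.573 -1.54   1.132]
 [ 0.02   0.822 -0.57 ]] 467.3532985940156
wrist [[ 0.249 -0.632  0.374]
 [-0.31  -0.076 -0.948]] 306.38624462073267
clock 0.15
tcp_pos [ 0.1733 -0.6519  0.2305]
orientation [-0.2725  2.0844 -2.0814]
contact_force [-0.5996 -0.3229  0.1572]
grip_width 0.0855
joints [ 1.2029  0.4776  0.0223  1.5562 -0.0115  1.1093 -0.0831]
[[-0.966 -0.     0.257]
 [-0.257  0.001 -0.966]
 [ 0.    -1.    -0.001]]
```

View pics/scene0.png

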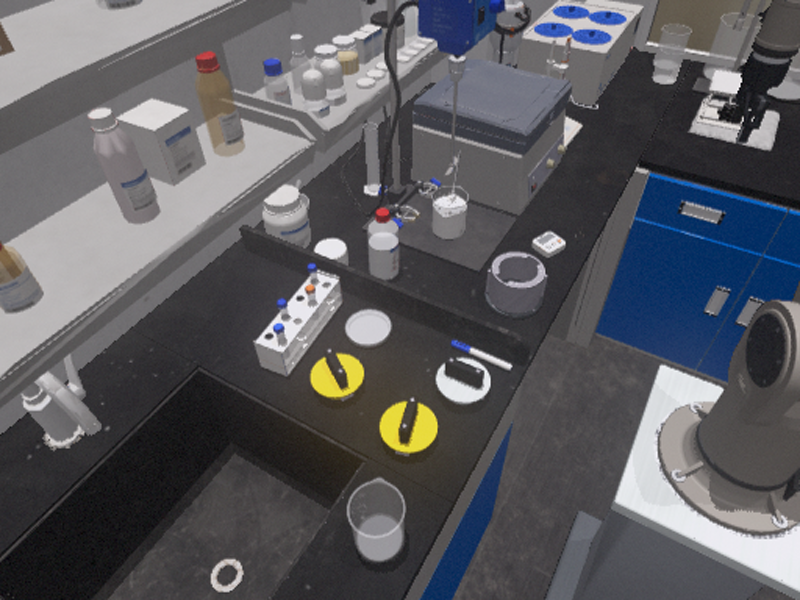

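View pics/side0.png

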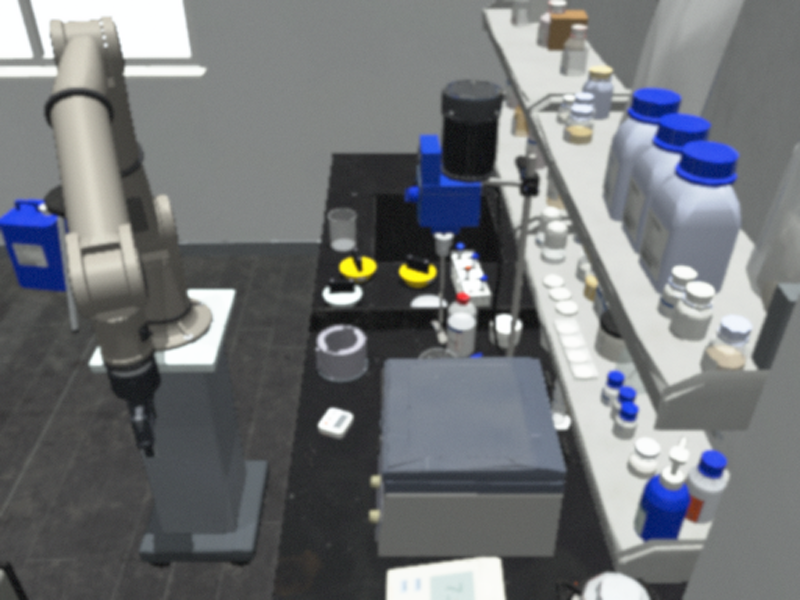

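View pics/wrist0.png

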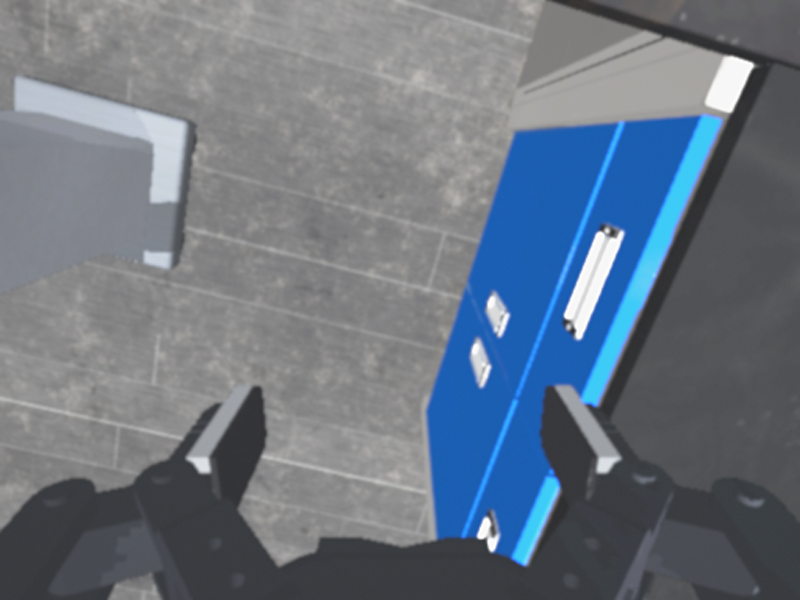

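The scene picture shows three lids, in 800x600 pixels. Two are yellow, at (337,375) and (409,427). One is silver-white, at (463,380), right of the dish and next to the upstand. The silver one fits "aluminium lid"; the yellow ones are the look-alikes. The canister is at (516,283), across the upstand. I'll confirm this in crops.

Run:
```python
from h import *
crop('scene0',265,150,100,118,'sc_crop',6)
crop('side0',190,170,130,80,'si_crop',6)
```

```text
(no output)
```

View pics/sc_crop.png

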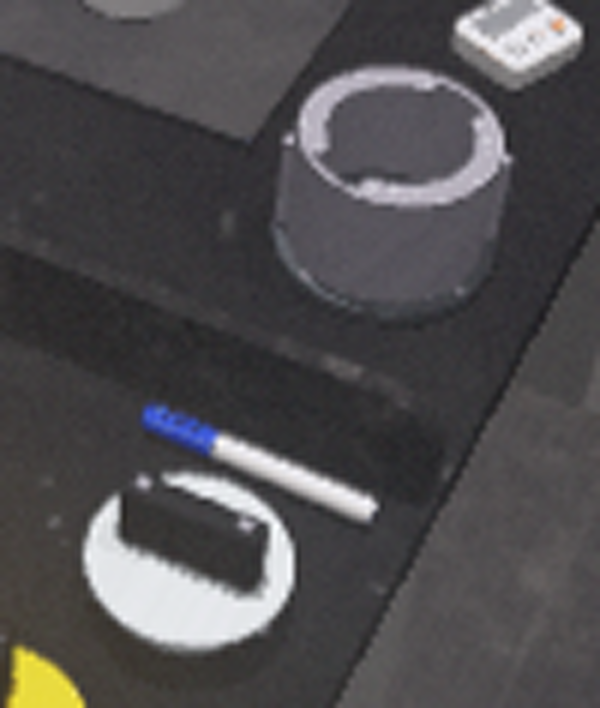

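View pics/si_crop.png

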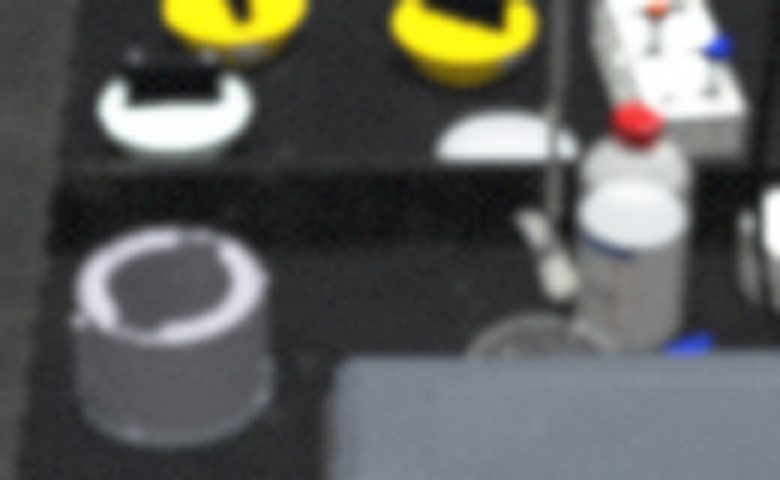

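The crops confirm it: the silver lid has a black handle and white flange centred at crop (189,560). In the scene crop the canister's rim centre is at (402,137), and bright rib tops are at (290,138) and (507,157). In the side crop the rim centre is at (172,283) and the flange at (176,107).

Run:
```python
from h import *
s=lambda u,v:('scene0',(265+u/6-.5,150+v/6-.5)); d=lambda u,v:('side0',(190+u/6-.5,170+v/6-.5))
print('rim',tri([s(402,137),d(172,283)]))
print('flange',tri([s(189,558),d(176,107)]))
a=atz(*s(290,138),.085);b=atz(*s(507,157),.085);print('ribs',a,b,(a+b)/2,np.degrees(np.arctan2(*(a-b)[1::-1])))
a=atz(*s(143,482),.078);b=atz(*s(248,523),.078);print('handle',a,b,np.degrees(np.arctan2(*(a-b)[1::-1])))
print('div',atz(*s(350,365),.066))
```

```text
rim (array([ 0.46515278, -0.18349997,  0.08196946]), [np.float64(0.0028456049623421364), np.float64(0.0028456049623422574)])
flange (array([0.4548892 , 0.08601598, 0.02924081]), [np.float64(0.0016110691977250249), np.float64(0.0016110691977252575)])
ribs [ 0.51296401 -0.15038077  0.085     ] [ 0.40730668 -0.19289855  0.085     ] [ 0.46013535 -0.17163966  0.085     ] 21.920450450421303
handle [0.47761581 0.09114977 0.078     ] [0.42534057 0.08858337 0.078     ] 2.8106155485013846
div [ 0.4260151  -0.03337188  0.066     ]
```

```bash
cat >> h.py <<'E'
def camtool():
    d=np.load('pics/wrist0.npz'); Rm=cv2.Rodrigues(d['rv'])[0]; t=d['tv'].ravel()
    p=np.array([.1733,-.6519,.2305]);Rt=R.from_rotvec([-0.2725,2.0844,-2.0814]).as_matrix()
    return Rm@Rt, Rm@p+t, d['K']
def wproj(p,yaw,P):
    Rc,tc,K=camtool(); z=np.array([np.cos(yaw),np.sin(yaw),0]);y=np.array([0,0,-1.]);Rt=np.c_[np.cross(y,z),y,z]
    q=Rt.T@(np.array(P)-p); c=Rc@q+tc; u=K@c; return np.round(u[:2]/u[2])
E
python3 - <<'E'
from h import *
Rc,tc,K=camtool(); print(np.round(Rc,3),np.round(tc,3))
print('tcp px',K@tc/tc[2])
for yd in (-75,-90,-105):
  for p in ([.42,-.18,.25],[.36,-.2,.28],[.46,-.18,.3],[.5,-.18,.3]):
    print(yd,p,[wproj(p,np.radians(yd),P) for P in ([.463,-.178,.085],[.455,.087,.06])])
E
```

```text
[[ 0.001 -0.002  1.   ]
 [ 0.951 -0.31  -0.001]
 [ 0.31   0.951  0.001]] [-0.    0.03  0.16]
tcp px [257.27151858 245.76980178   1.        ]
-75 [0.42, -0.18, 0.25] [array([266., 127.]), array([10., 63.])]
-75 [0.36, -0.2, 0.28] [array([262.,  61.]), array([13.,  0.])]
-75 [0.46, -0.18, 0.3] [array([256., 155.]), array([ 42., 101.])]
-75 [0.5, -0.18, 0.3] [array([248., 186.]), array([ 40., 134.])]
-90 [0.42, -0.18, 0.25] [array([255., 126.]), array([  9., 131.])]
-90 [0.36, -0.2, 0.28] [array([236.,  63.]), array([-2., 73.])]
-90 [0.46, -0.18, 0.3] [array([256., 156.]), array([ 47., 158.])]
-90 [0.5, -0.18, 0.3] [array([256., 188.]), array([ 54., 188.])]
-105 [0.42, -0.18, 0.25] [array([244., 128.]), array([ 25., 193.])]
-105 [0.36, -0.2, 0.28] [array([211.,  73.]), array([  3., 143.])]
-105 [0.46, -0.18, 0.3] [array([255., 156.]), array([ 66., 208.])]
-105 [0.5, -0.18, 0.3] [array([264., 187.]), array([ 79., 235.])]
```

Run:
```python
from h import *
plan([.46,-.18,.27],-np.pi/2)
```

```text
shift [-398.3  -38.9 -382.4] turn [ 0.08 14.89  0.02]
```

>>> drive_tool(
  series=[
    [-398,-39,-382,0,14.9,0,85],
    [-398,-39,-382,0,14.9,0,85],
    [-398,-39,-382,0,14.9,0,85],
    [-398,-39,-382,0,14.9,0,85],
    [-398,-39,-382,0,14.9,0,85],
  ],
  squeeze=60,
)

```text
clock: 0.65
tcp_pos: [0.3035, -0.4372, 0.2488]
orientation: [0.0, -2.223, 2.219]
contact_force: [1.1, 0.3, 0.6]
grip_width: 0.0846
```

Run:
```python
from h import *
st();plan([.46,-.18,.27],-np.pi/2)
```

```text
clock 0.65
tcp_pos [ 0.3035 -0.4372  0.2488]
orientation [ 4.0000e-04 -2.2226e+00  2.2195e+00]
contact_force [1.1357 0.289  0.5569]
grip_width 0.0846
joints [ 0.8621  0.2268 -0.0177  1.8744  0.004   1.0418 -0.7282]
[[-1.    -0.001 -0.   ]
 [ 0.     0.001 -1.   ]
 [ 0.001 -1.    -0.001]]
shift [-156.5  -20.9 -257.3] turn [ 0.08 -0.02  0.03]
```

>>> drive_tool(
  series=[
    [-156,-21,-257,0,0,0,85],
    [-156,-21,-257,0,0,0,85],
    [-156,-21,-257,0,0,0,85],
    [-156,-21,-257,0,0,0,85],
    [-156,-21,-257,0,0,0,85],
  ],
)

```text
clock: 1.15
tcp_pos: [0.4325, -0.2239, 0.2665]
orientation: [0.0, -2.222, 2.22]
contact_force: [0.7, -0.7, -0.1]
grip_width: 0.0848
```

>>> drive_tool(
  series=[
    [-14,0,-29,0,0,0,85],
    [-14,0,-29,0,0,0,85],
  ],
)

```text
clock: 1.35
tcp_pos: [0.4488, -0.1895, 0.2668]
orientation: [-0.009, 2.22, -2.214]
contact_force: [-0.7, -0.8, -1.1]
grip_width: 0.085
```

Run:
```python
from h import *
snap('wrist','w1'); st(); print(np.load('pics/w1.npz')['tv'].ravel())
```

```text
clock 1.4
tcp_pos [ 0.4474 -0.1926  0.2665]
orientation [-0.0059  2.2209 -2.2174]
contact_force [-0.996  -0.6405 -0.44  ]
grip_width 0.0849
joints [ 0.4885  0.1437 -0.2307  1.9364  0.0358  1.0663 -1.3231]
[[-1.    -0.     0.005]
 [-0.005  0.002 -1.   ]
 [ 0.    -1.    -0.002]]
[-0.19351403  0.37279623  0.55242483]
```

View pics/w1.png

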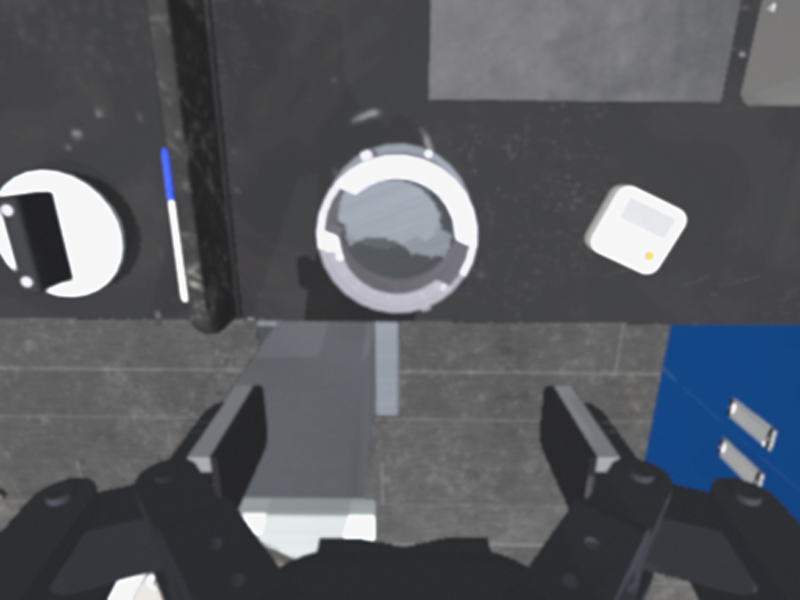

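The wrist picture (up is +x, left is +y) shows the canister rim at about (397,233), the silver lid at (60,233), the upstand at x≈200 and the timer at (637,228). Notches and ribs need a closer crop.

Run:
```python
from h import *
crop('w1',190,82,130,125,'w1c',6)
crop('w1',0,95,90,100,'w1l',6)
```

```text
(no output)
```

View pics/w1c.png

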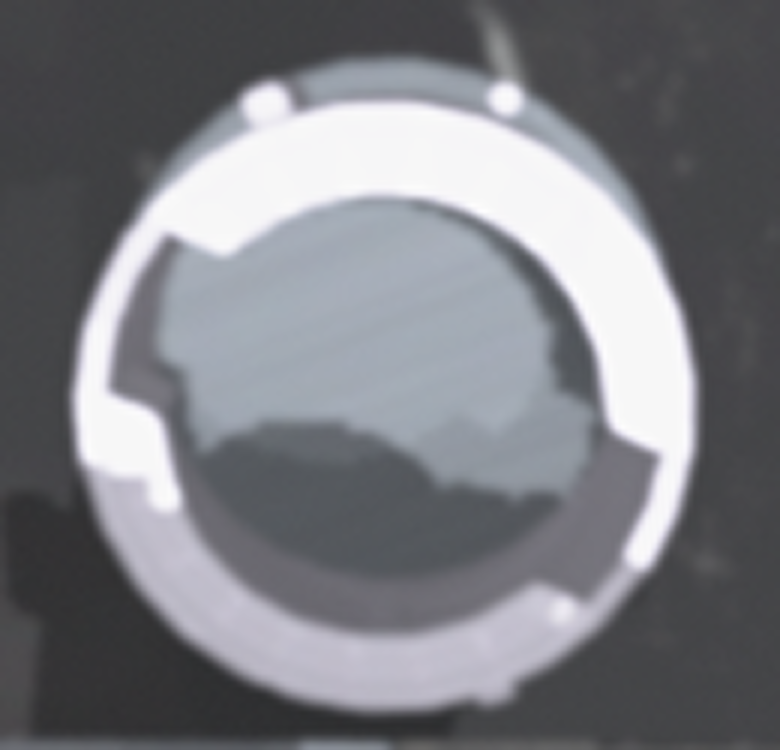

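View pics/w1l.png

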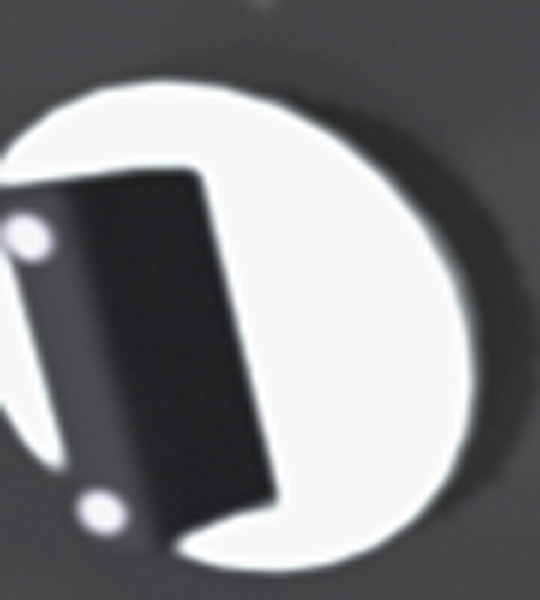

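Crop readings: the left notch corners are (222,255)/(167,235) and (155,410)/(108,388). The right notch is (605,430)/(658,460) and (540,590). The ribs are at (265,103) and (492,690). Now fitting these.

```bash
cat > fit.py <<'E'
from h import *
from scipy.optimize import least_squares
def fitcan(fn,x0,y0,s,z=None,edge=[]):
    a,ro=36.7,47.4
    if fn=='w1':
        px=[(222,255),(167,235),(155,410),(108,388),(605,430),(658,460),(540,590)]
        m=[(a,-15.8),(ro,-15.8),(a,15.8),(ro,15.8),(-a,-15.8),(-ro,-15.8),(-a,15.8)]
    px=np.array(px)/s+[x0-.5,y0-.5]; m=np.array(m)/1e3
    E=np.array(edge)/s+[x0-.5,y0-.5] if len(edge) else np.zeros((0,2))
    def res(q):
        zz=q[3] if z is None else z
        c,si=np.cos(q[2]),np.sin(q[2])
        w=np.c_[m@[c,-si]+q[0],m@[si,c]+q[1],np.full(len(m),zz)]
        out=(proj(fn,w)-px).ravel()
        ee=[ (np.linalg.norm(atz(fn,e,zz)[:2]-q[:2])-.055)*800 for e in E]
        return np.r_[out,ee]
    q=least_squares(res,[.465,-.18,1.17]+([.085] if z is None else []),loss='soft_l1')
    print(np.round(q.x,4),'notch deg',np.degrees(q.x[2]),'rms px',np.sqrt(np.mean(q.fun**2)),np.round(q.fun,1))
if __name__=='__main__':
    edge=[(75,400),(695,400),(385,712),(150,205),(185,610)]
    fitcan('w1',190,82,6,.085,edge); fitcan('w1',190,82,6,None,edge)
    for uv in ((28,237),(102,512)): print('bolt',atz('w1',(uv[0]/6-.5,95+uv[1]/6-.5),.078))
    plan([.455,.088,.28],-np.pi/2)
E
python3 fit.py
```

```text
[ 0.4629 -0.1851  1.1421] notch deg 65.43572545957494 rms px 1.1491860378343777 [ 1.2 -0.1  0.9 -1.2  0.7  1.2 -0.7  0.6  0.1  0.1  0.2 -0.8 -2.  -1.
  0.   0.7 -0.1  0.2 -3.5]
[ 0.4631 -0.1852  1.1422  0.0858] notch deg 65.4448413693941 rms px 1.1543570921310147 [ 1.1 -0.2  0.8 -1.3  0.6  1.2 -0.8  0.7  0.2  0.1  0.3 -0.8 -1.9 -0.9
 -0.1  0.5 -0.2  0.1 -3.6]
bolt [0.47916175 0.08349818 0.078     ]
bolt [0.42775183 0.08230908 0.078     ]
shift [  -9.   -13.  -280.6] turn [0.09 0.28 0.02]
```

>>> drive_tool(
  series=[
    [-9,-13,-281,0,0,0,85],
    [-9,-13,-281,0,0,0,85],
    [-9,-13,-281,0,0,0,85],
    [-9,-13,-281,0,0,0,85],
    [-9,-13,-281,0,0,0,85],
  ],
)

```text
clock: 1.9
tcp_pos: [0.4537, 0.0546, 0.2784]
orientation: [-0.002, 2.221, -2.22]
contact_force: [1.7, 0.1, 0.1]
grip_width: 0.0848
```

Run:
```python
from h import *
snap('wrist','w2'); st(); plan([.455,.086,.28],-np.pi/2)
```

```text
clock 1.95
tcp_pos [0.4537 0.0641 0.2794]
orientation [-0.0117  2.2207 -2.2083]
contact_force [1.0635 7.8018 1.2436]
grip_width 0.0851
joints [ 0.169   0.0962 -0.4674  1.9663  0.0434  1.0865 -1.8752]
[[-1.     0.002  0.012]
 [-0.012  0.006 -1.   ]
 [-0.002 -1.    -0.006]]
shift [ -1.5  -0.5 -21.9] turn [ 0.32  0.7  -0.09]
```

View pics/w2.png

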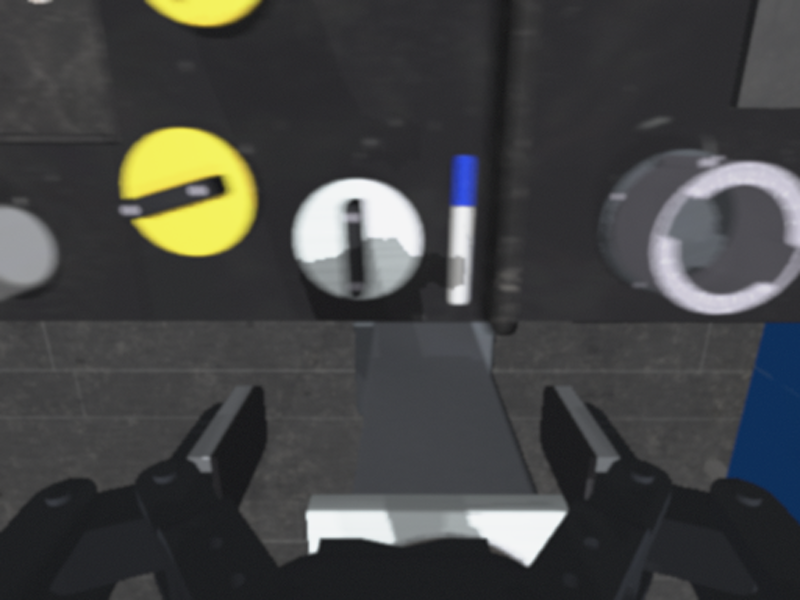

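The silver lid is now in the middle at (358,238), but the picture is blurred by motion. I'll settle and retake it.

>>> drive_tool(
  series=[
    [-1,0,-22,0,0.7,0,85],
    [-1,0,-22,0,0.7,0,85],
    [-1,0,-22,0,0.7,0,85],
  ],
)

```text
clock: 2.25
tcp_pos: [0.4545, 0.0848, 0.2792]
orientation: [0.002, 2.227, -2.216]
contact_force: [0.3, 0.2, -0.1]
grip_width: 0.0852
```

Run:
```python
from h import *
snap('wrist','w3'); st()
crop('w3',180,95,110,110,'w3l',7)
crop('w3',400,80,112,125,'w3c',6)
```

```text
clock 2.3
tcp_pos [0.4545 0.0842 0.2792]
orientation [-0.0034 -2.2261  2.2156]
contact_force [-0.366   0.0911 -0.4204]
grip_width 0.085
joints [ 0.1368  0.1055 -0.4809  1.9576  0.0504  1.0884 -1.938 ]
[[-1.     0.001 -0.002]
 [ 0.002  0.005 -1.   ]
 [-0.001 -1.    -0.005]]
```

View pics/w3l.png

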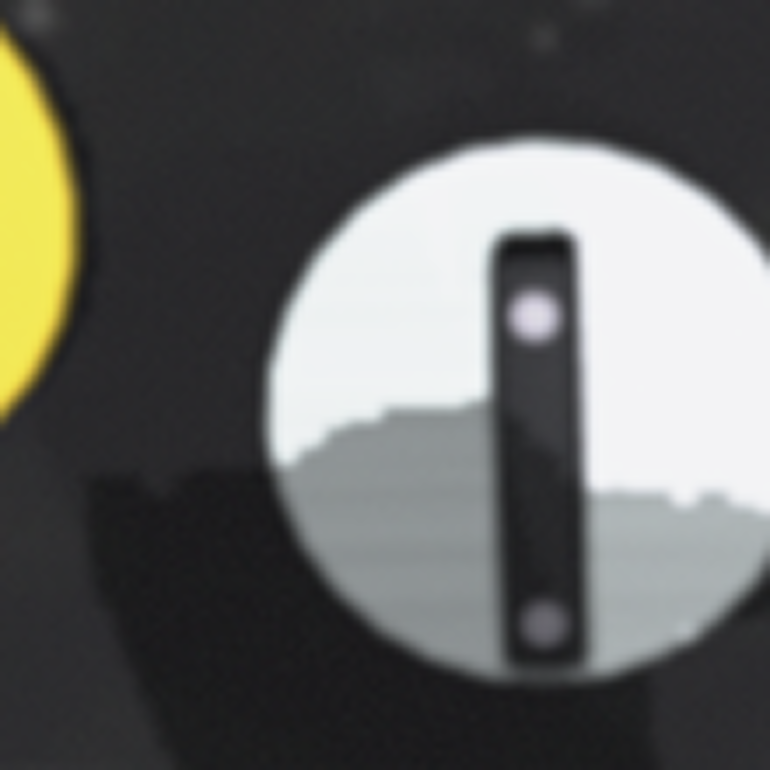

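View pics/w3c.png

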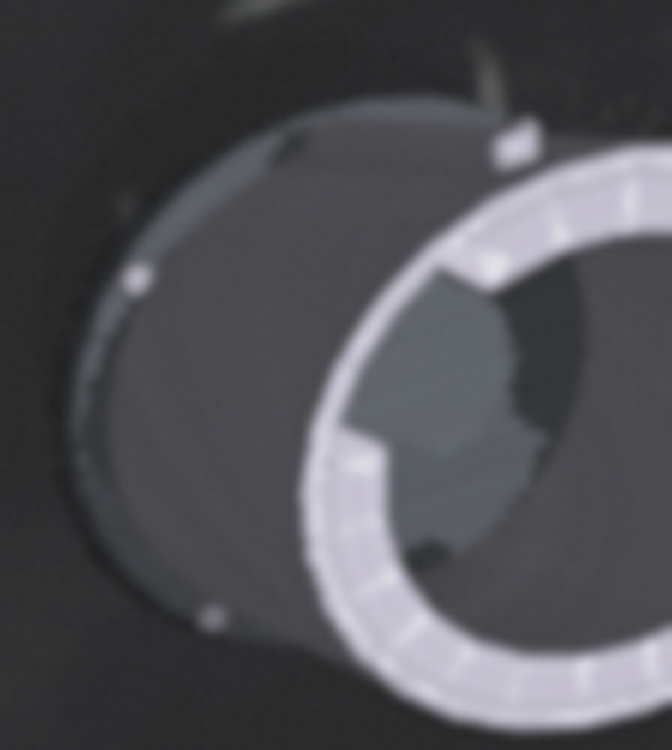

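In the lid crop the bolts are at (534,317) and (543,624). In the canister crop the left notch corners are (485,290), (437,263), (385,448) and (342,430), with the rib top at (517,145).

Run:
```python
from h import *
A=lambda u,v:('w1',(190+u/6-.5,82+v/6-.5)); B=lambda u,v:('w3',(400+u/6-.5,80+v/6-.5))
L1=lambda u,v:('w1',(u/6-.5,95+v/6-.5)); L3=lambda u,v:('w3',(180+u/7-.5,95+v/7-.5))
for a,b in [((222,255),(485,290)),((167,235),(437,263)),((155,410),(385,448)),((108,388),(342,430)),((265,103),(517,145))]:
    x,e=tri([A(*a),B(*b)]); print(np.round(x,4),np.round(e,4), 'atz w3',np.round(atz(*B(*b),.085),4))
P=[]
for a,b in [((28,237),(534,317)),((102,512),(543,624))]:
    x,e=tri([L1(*a),L3(*b)]); P.append(x); print('bolt',np.round(x,4),np.round(e,4),atz(*L3(*b),.078))
d=P[0]-P[1];print(np.degrees(np.arctan2(d[1],d[0])), (P[0]+P[1])/2)
for uv in [(534,232),(548,665)]: print('end',atz(*L3(*uv),.078))
# flange edge
E=[(268,415),(540,137),(530,685),(380,190),(330,590)]
from scipy.optimize import least_squares
pts=np.array([atz(*L3(*e),.034)[:2] for e in E]); q=least_squares(lambda c:np.linalg.norm(pts-c,axis=1)-.05,[.455,.085]);print('flange c',q.x,q.fun)
f=lambda c:np.linalg.norm(pts-c[:2],axis=1)-c[2];q=least_squares(f,[.455,.085,.05]);print(q.x)
```

```text
[ 0.4925 -0.1571  0.0849] [0.0002 0.0002] atz w3 [ 0.4927 -0.157   0.085 ]
[ 0.4966 -0.1476  0.0846] [0.0009 0.0009] atz w3 [ 0.4975 -0.1473  0.085 ]
[ 0.4645 -0.1445  0.0854] [0.0006 0.0006] atz w3 [ 0.4638 -0.1448  0.085 ]
[ 0.468  -0.1362  0.0849] [0.0009 0.0009] atz w3 [ 0.4672 -0.1362  0.085 ]
[ 0.5176 -0.1642  0.0749] [0. 0.] atz w3 [ 0.518 -0.157  0.085]
bolt [0.4784 0.0869 0.0738] [0.0001 0.0001] [0.47892117 0.08690796 0.078     ]
bolt [0.4264 0.0856 0.074 ] [0.0002 0.0002] [0.42741376 0.08557497 0.078     ]
1.4859547718180113 [0.45240595 0.08627194 0.07393587]
end [0.4923884  0.08686128 0.078     ]
end [0.42017267 0.08474577 0.078     ]
flange c [0.45277226 0.08687616] [-0.0005902   0.0010715   0.00095281  0.00028813  0.00054038]
[0.4526751  0.08553399 0.05109623]
```

The canister mouth comes out at about (0.4635, -0.185, 0.085), with the notches at about 66.5° and the ribs at about 21.5°. The lid is at (0.4526, 0.0862), with its handle at 1.5°. Now planning the descent.

Run:
```python
from h import *
plan([.4526,.0862,.044],np.radians(-88.5))
```

```text
shift [  2.2 235.2  -0.9] turn [ 0.27 -1.62 -0.06]
```

>>> drive_tool(
  series=[
    [2,50,-1,0.3,-1.6,0,60],
    [2,100,-1,0.3,-1.6,0,60],
    [2,145,-1,0.3,-1.6,0,60],
    [2,185,-1,0.3,-1.6,0,60],
    [2,205,-1,0.3,-1.6,0,60],
  ],
)

```text
clock: 2.8
tcp_pos: [0.4508, 0.0832, 0.0709]
orientation: [-0.03, 2.209, -2.215]
contact_force: [-0.3, 0.1, 0.6]
grip_width: 0.0603
```

Run:
```python
from h import *
snap('wrist','w4'); st();plan([.4526,.0862,.044],np.radians(-88.5))
```

```text
clock 2.85
tcp_pos [0.4498 0.083  0.0693]
orientation [-0.0328  2.21   -2.2162]
contact_force [-1.3294  0.6866 -1.6851]
grip_width 0.0597
joints [ 0.0386  0.4034 -0.4236  2.1671  0.2784  0.6293 -2.1306]
[[-1.    -0.007  0.023]
 [-0.023 -0.003 -1.   ]
 [ 0.007 -1.     0.003]]
shift [-3.  25.3 -3.2] turn [-0.16 -0.18  0.38]
```

View pics/w4.png

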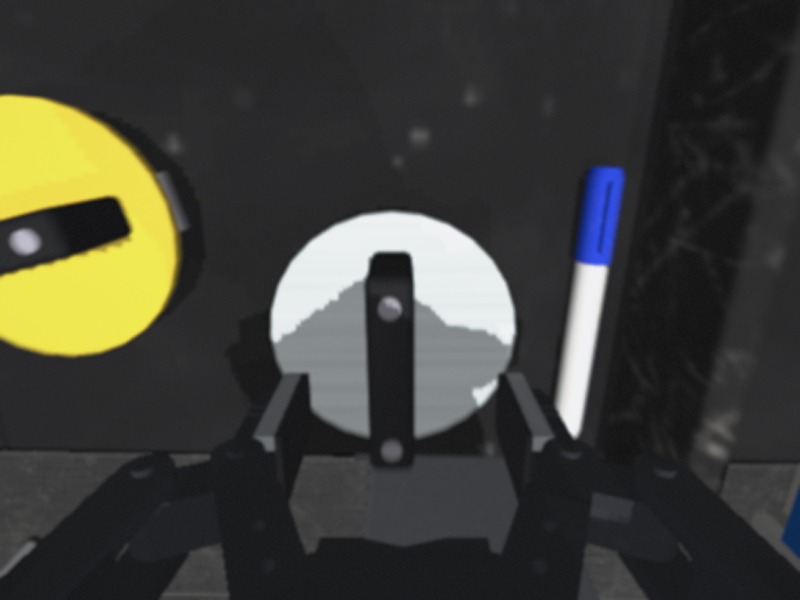

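The handle (bolts at (390,308) and (391,450)) is centred between the open fingers, about 3–4 mm off, which agrees with the computed shift. The pen and the yellow lid are clear.

>>> drive_tool(
  series=[
    [-3,13,-3,-0.2,-0.2,0.4,60],
    [-3,25,-3,-0.2,-0.2,0.4,60],
    [-3,25,-3,-0.2,-0.2,0.4,60],
  ],
)

```text
clock: 3.15
tcp_pos: [0.452, 0.0846, 0.0436]
orientation: [-0.029, 2.209, -2.21]
contact_force: [-0.7, 0.7, 0.6]
grip_width: 0.0602
```

>>> drive_tool(
  series=[
    [0,0,0,0,0,0,8],
    [0,0,0,0,0,0,8],
    [0,0,0,0,0,0,8],
    [0,0,0,0,0,0,8],
    [0,0,0,0,0,0,8],
  ],
  squeeze=60,
)

```text
clock: 3.65
tcp_pos: [0.4528, 0.0851, 0.0443]
orientation: [-0.028, 2.209, -2.209]
contact_force: [-0.2, 0.6, 6.0]
grip_width: 0.015
```

Run:
```python
from h import *
snap('wrist','w5'); st();plan([.4526,.0862,.155],np.radians(-88.5))
```

```text
clock 3.7
tcp_pos [0.4527 0.0851 0.0443]
orientation [-0.0279  2.2088 -2.2086]
contact_force [-0.4091  0.5415  6.2237]
grip_width 0.0151
joints [ 0.0131  0.45   -0.3988  2.178   0.3193  0.568  -2.1668]
[[-1.     0.     0.025]
 [-0.025  0.    -1.   ]
 [-0.    -1.    -0.   ]]
shift [ 1.000e-01 -1.107e+02 -1.100e+00] turn [ 0.   -0.05 -0.  ]
```

View pics/w5.png

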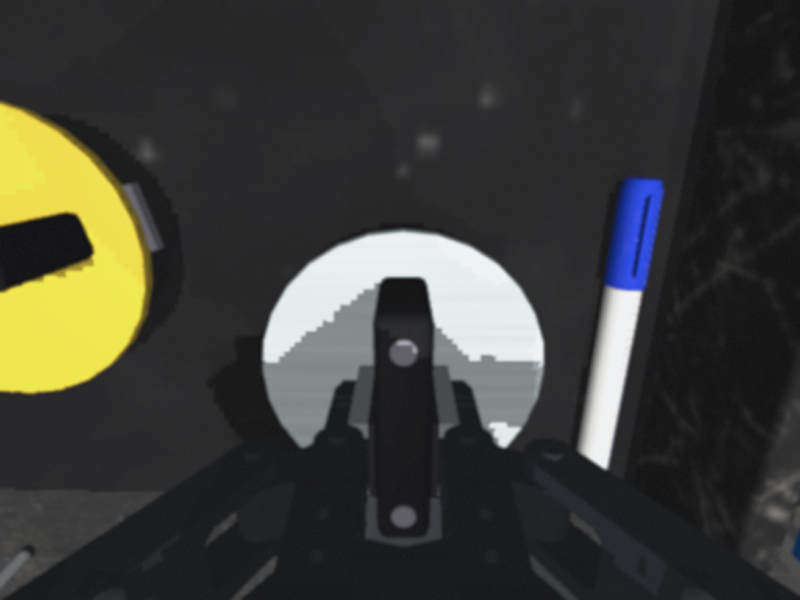

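Gripped: the opening is 15 mm on the 16 mm handle, which sits centred between the pads, with bolts at (403,352) and (403,516). Next, the handle's offset in the tool frame.

Run:
```python
from h import *
for z in (.074,.078):
    a,b=[atz('w5',(u/1.5625-.5,v/1.5625-.5),z) for u,v in ((403,352),(403,516))]
    print(np.round(a,4),np.round(b,4),np.round((a+b)/2,4),np.linalg.norm(a-b))
# relative to nominal camera
crop('w5',150,130,220,220,'w5c',3.5)
```

```text
[0.4785 0.0852 0.074 ] [0.426  0.0839 0.074 ] [0.4523 0.0846 0.074 ] 0.0525824160476633
[0.4804 0.0853 0.078 ] [0.4297 0.084  0.078 ] [0.455  0.0846 0.078 ] 0.050731206098138776
```

>>> drive_tool(
  series=[
    [0,-10,0,0,0,0,8],
    [0,-35,0,0,0,0,8],
    [0,-75,0,0,0,0,8],
    [0,-115,0,0,0,0,8],
    [0,-130,0,0,0,0,8],
  ],
)

```text
clock: 4.2
tcp_pos: [0.4538, 0.0854, 0.178]
orientation: [-0.023, 2.207, -2.206]
contact_force: [1.0, -0.2, -2.8]
grip_width: 0.015
```

Run:
```python
from h import *
snap('side','s6'); snap('wrist','w6');st(); crop('s6',180,120,130,100,'s6c',6)
```

```text
clock 4.3
tcp_pos [0.4539 0.0852 0.1767]
orientation [-0.0224  2.2071 -2.2063]
contact_force [ 0.7784  0.3136 -3.9359]
grip_width 0.0151
joints [ 0.1171  0.2307 -0.4944  2.0802  0.1455  0.8584 -2.0072]
[[-1.     0.004  0.025]
 [-0.025  0.    -1.   ]
 [-0.005 -1.    -0.   ]]
```

View pics/s6c.png

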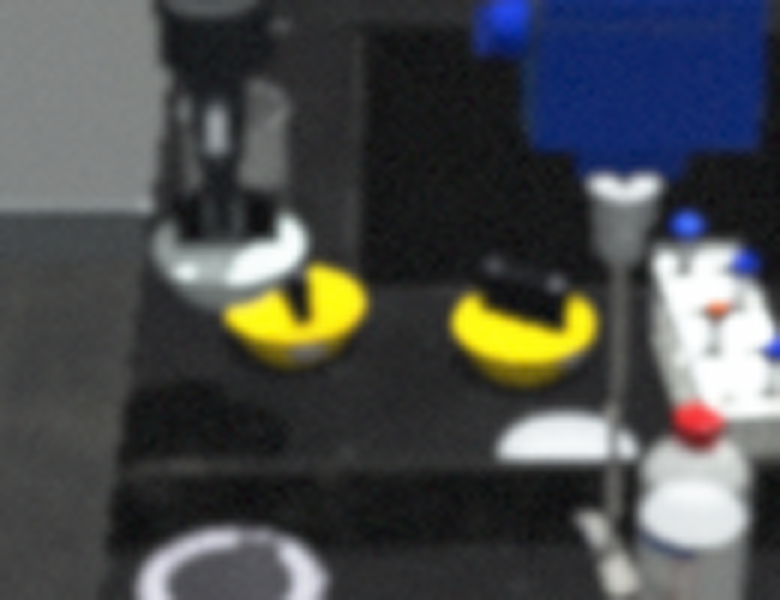

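View pics/w6.png

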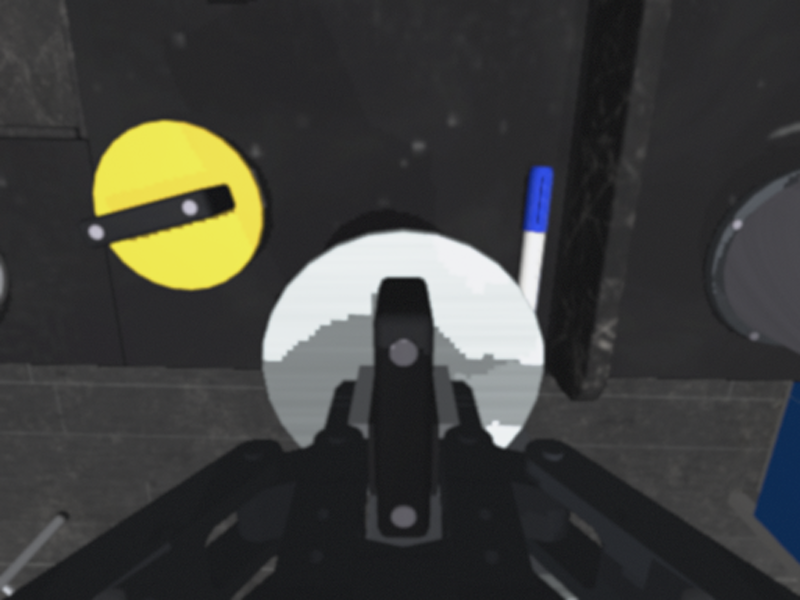

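The lid is held, unchanged in the hand (bolts still at (403,352) and (403,516)), and is clear of everything. Now planning the carry, with the handle at 82° (15.5° counter-clockwise of the notches).

Run:
```python
from h import *
plan([.4635,-.185,.178],np.radians(-8))
```

```text
shift [ -2.9  -1.3 270.4] turn [ -0.17 -80.58  -0.23]
```

>>> drive_tool(
  series=[
    [-3,-1,40,0,-8,0,8],
    [-3,-1,80,0,-16,0,8],
    [-3,-1,120,0,-24,0,8],
    [-3,-1,160,0,-32,0,8],
    [-3,-1,195,0,-40,0,8],
  ],
)

```text
clock: 4.8
tcp_pos: [0.4599, -0.1098, 0.1761]
orientation: [-0.671, 1.808, -1.807]
contact_force: [0.9, -0.0, -3.5]
grip_width: 0.0149
```

Run:
```python
from h import *
st();plan([.4635,-.185,.178],np.radians(-8))
```

```text
clock 4.8
tcp_pos [ 0.4599 -0.1098  0.1761]
orientation [-0.6707  1.8078 -1.8072]
contact_force [ 0.88   -0.0166 -3.4678]
grip_width 0.0149
joints [ 0.5229  0.2502 -0.4794  2.0559  0.1492  0.8672 -0.8994]
[[-0.757  0.001  0.653]
 [-0.653  0.001 -0.757]
 [-0.001 -1.     0.   ]]
shift [46.4 -2.  59.2] turn [-3.000e-02 -4.121e+01 -7.000e-02]
```

>>> drive_tool(
  series=[
    [18,-2,25,0,-8,0,8],
    [34,-2,45,0,-16,0,8],
    [46,-2,59,0,-24,0,8],
    [46,-2,59,0,-32,0,8],
    [46,-2,59,0,-40,0,8],
  ],
)

```text
clock: 5.3
tcp_pos: [0.4619, -0.1851, 0.1761]
orientation: [-1.131, 1.327, -1.321]
contact_force: [0.2, 0.3, -4.2]
grip_width: 0.0151
```

>>> drive_tool(
  series=[
    [0,0,0,0,-1.5,0,8],
    [0,0,0,0,-1.5,0,8],
  ],
)

```text
clock: 5.5
tcp_pos: [0.4605, -0.185, 0.1746]
orientation: [-1.145, 1.312, -1.301]
contact_force: [0.0, -0.5, -2.4]
grip_width: 0.0149
```

Run:
```python
from h import *
snap('scene','sc7'); snap('side','s7'); snap('wrist','w7')
st();plan([.4635,-.185,.150],np.radians(-8))
crop('sc7',280,100,110,110,'sc7c',7);crop('s7',170,140,110,110,'s7c',7)
```

```text
clock 5.65
tcp_pos [ 0.4615 -0.1849  0.1756]
orientation [-1.1445  1.3099 -1.3026]
contact_force [-0.2692 -0.5042 -2.8784]
grip_width 0.015
joints [ 0.7333  0.3064 -0.5612  1.9966  0.2044  0.8975 -0.0683]
[[-0.132 -0.003  0.991]
 [-0.991  0.003 -0.132]
 [-0.002 -1.    -0.004]]
shift [-0.1 25.6  2.1] turn [ 0.21  0.41 -0.12]
```

View pics/sc7c.png

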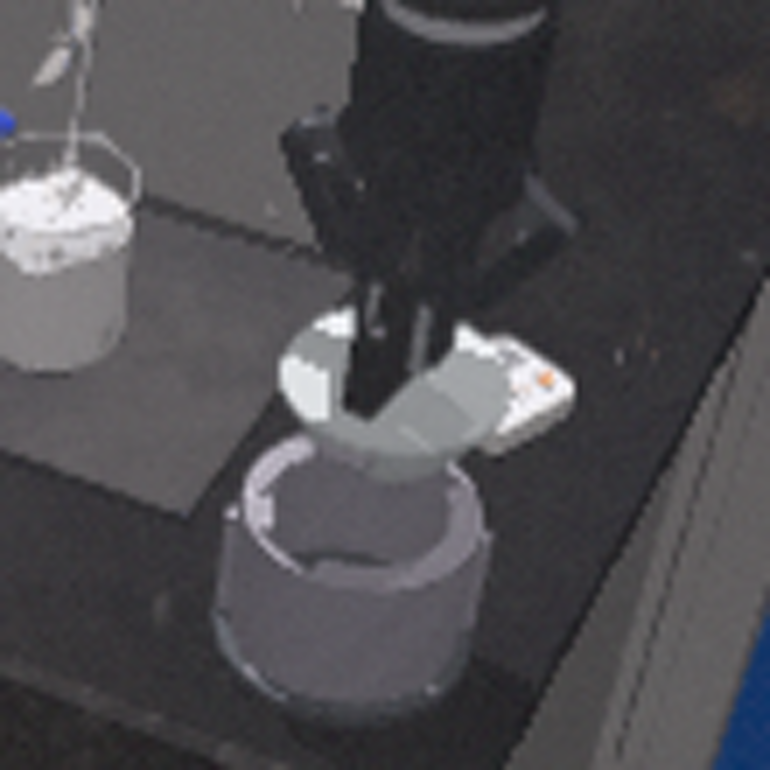

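View pics/s7c.png

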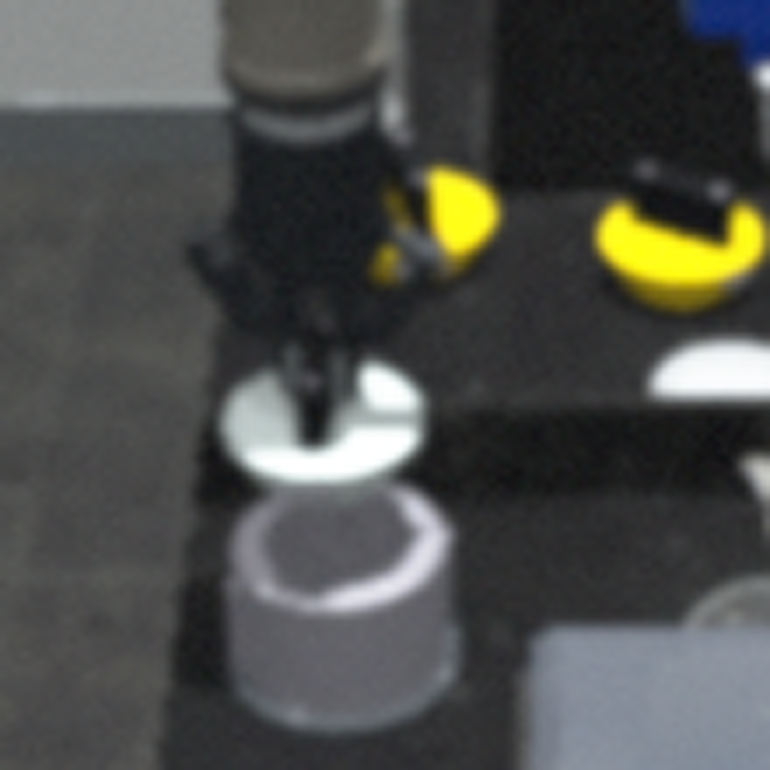

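View pics/w7.png

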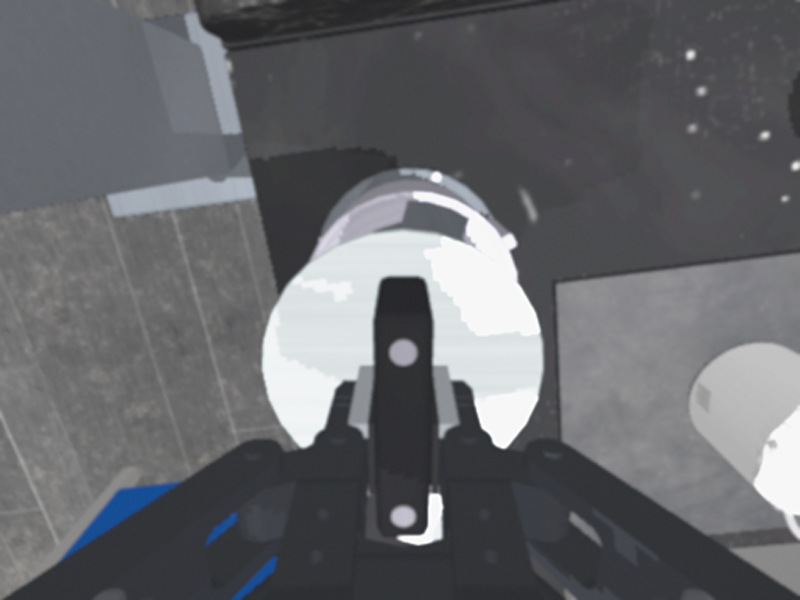

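The lid hangs over the canister in all three views. Flange centre is at about (397,387) in the scene crop and (323,423) in the side crop. I'll check that against the TCP.

Run:
```python
from h import *
s=('sc7',(280+397/7-.5,100+387/7-.5)); d=('s7',(170+323/7-.5,140+423/7-.5))
print('flange',tri([s,d]))
s2=('sc7',(280+365/7-.5,100+512/7-.5)); d2=('s7',(170+343/7-.5,140+545/7-.5))
print('rim',tri([s2,d2]))
for z in (.170,.174): print(atz(*s,z-.0),atz(*d,z))
for z in (.138,.142): print('wrist bolts', [np.round(atz('w7',(403.5/1.5625-.5,v/1.5625-.5),z+.064),4) for v in (352,516)])
```

```text
flange (array([ 0.45971277, -0.18326078,  0.1574422 ]), [np.float64(0.0024347039805012074), np.float64(0.002434703980501234)])
rim (array([ 0.4656275 , -0.18484567,  0.0796278 ]), [np.float64(0.0035652112691857895), np.float64(0.0035652112691858273)])
[ 0.45313933 -0.16836864  0.17      ] [ 0.46348767 -0.1999392   0.17      ]
[ 0.451835   -0.16360753  0.174     ] [ 0.4639418  -0.20551148  0.174     ]
wrist bolts [array([ 0.4633, -0.1602,  0.202 ]), array([ 0.4561, -0.2137,  0.202 ])]
wrist bolts [array([ 0.4636, -0.1584,  0.206 ]), array([ 0.4566, -0.2101,  0.206 ])]
```

>>> drive_tool(
  series=[
    [0,15,3,0.2,0.4,0,8],
    [0,30,3,0.2,0.4,0,8],
    [0,38,3,0.2,0.4,0,8],
    [0,40,3,0.2,0.4,0,8],
  ],
)

```text
clock: 6.05
tcp_pos: [0.4638, -0.1848, 0.1348]
orientation: [-1.139, 1.314, -1.309]
contact_force: [0.6, 0.6, -3.3]
grip_width: 0.0149
```

Run:
```python
from h import *
snap('scene','sc8'); snap('side','s8'); snap('wrist','w8')
st();plan([.4635,-.185,.120],np.radians(-8))
a,b=[cv2.resize(np.load(f'pics/{n}.npz')['im'][y:y+85,x:x+75],None,fx=5,fy=5,interpolation=cv2.INTER_CUBIC) for n,x,y in (('sc8',295,120),('s8',185,165))]
cv2.imwrite('pics/c8.png',np.hstack([a,b]))
```

```text
clock 6.2
tcp_pos [ 0.4647 -0.1851  0.136 ]
orientation [-1.1381  1.3118 -1.31  ]
contact_force [-0.0312 -0.6412 -3.4206]
grip_width 0.0151
joints [ 0.7071  0.3647 -0.5407  2.0278  0.2526  0.8134 -0.1191]
[[-0.139  0.001  0.99 ]
 [-0.99   0.002 -0.139]
 [-0.002 -1.     0.   ]]
shift [ 0.1 16.  -1.2] turn [-0.02  0.   -0.11]
```

View pics/c8.png

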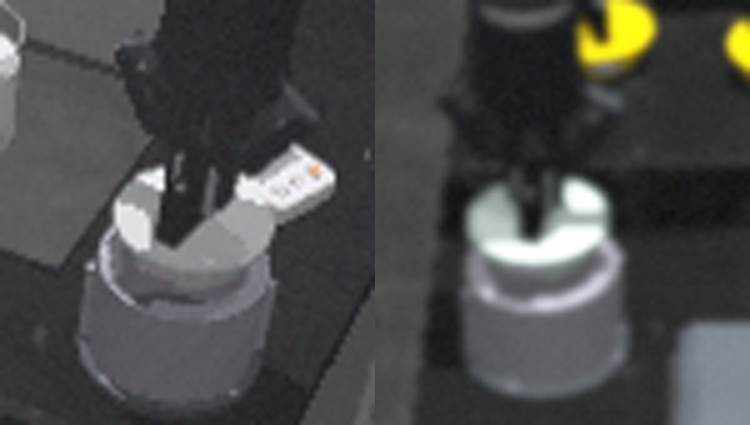

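View pics/w8.png

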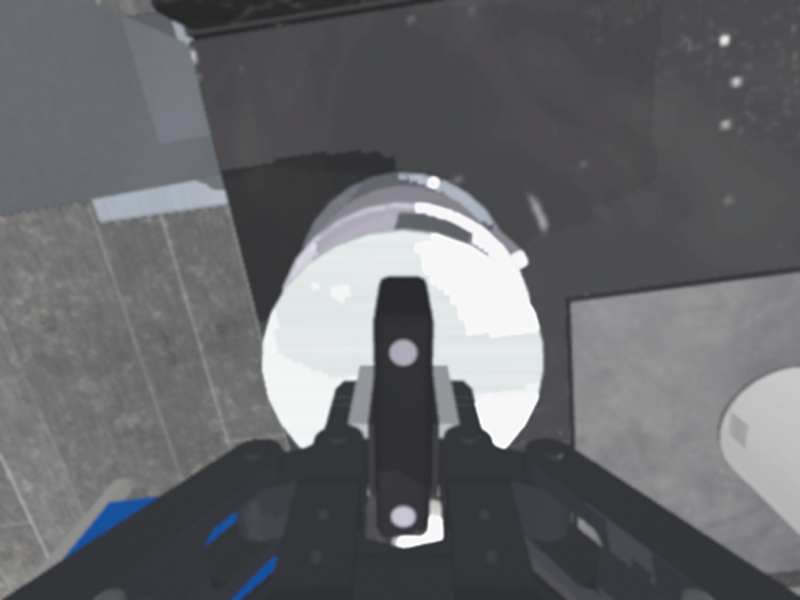

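Lid and rim look concentric. I'll overlay the canister model on w8 to check it.

Run:
```python
from h import *
im=cv2.resize(np.load('pics/w8.npz')['im'],None,fx=3,fy=3,interpolation=cv2.INTER_CUBIC)
C=np.array([.4635,-.185]);n=np.radians(66.5)
def pl(P,col):
    q=(proj('w8',P)+.5)*3
    for u in q: cv2.circle(im,(int(u[0]),int(u[1])),1,col,-1)
t=np.linspace(0,2*np.pi,300)
pl(np.c_[C[0]+.055*np.cos(t),C[1]+.055*np.sin(t),0*t+.085],(0,0,255))
for s in (1,-1):
  for w in (-.0158,.0158):
    l=np.linspace(.0367,.0474,20)*s
    pl(np.c_[C[0]+l*np.cos(n)-w*np.sin(n),C[1]+l*np.sin(n)+w*np.cos(n),0*l+.085],(0,255,0))
rb=n-np.pi/4
for s in (1,-1): l=np.linspace(.055,.062,15)*s; pl(np.c_[C[0]+l*np.cos(rb),C[1]+l*np.sin(rb),0*l+.085],(255,0,255))
cv2.imwrite('pics/w8o.png',im[310:620,480:1080])
```

```text
(no output)
```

View pics/w8o.png

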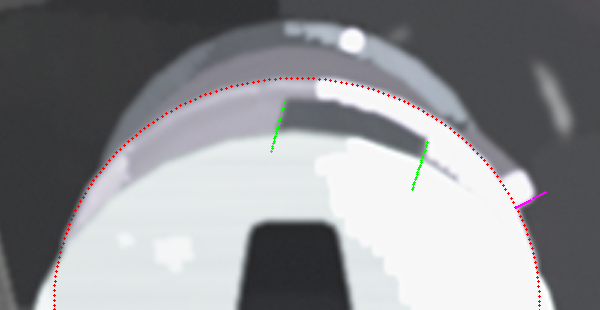

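The model (circle and notch edges) lies right on the picture, so centre and angles are good. Now lowering gently.

>>> drive_tool(
  series=[
    [0,5,-1,0,0,0,8],
    [0,10,-1,0,0,0,8],
    [0,14,-1,0,0,0,8],
    [0,14,-1,0,0,0,8],
  ],
)

```text
clock: 6.6
tcp_pos: [0.4633, -0.1849, 0.1214]
orientation: [-1.139, 1.313, -1.309]
contact_force: [-0.6, -0.1, -4.2]
grip_width: 0.0149
```

>>> drive_tool(
  series=[
    [0,1,0,0,0,0,8],
    [0,2,0,0,0,0,8],
    [0,2,0,0,0,0,8],
  ],
)

```text
clock: 6.9
tcp_pos: [0.4633, -0.1849, 0.1193]
orientation: [-1.139, 1.313, -1.309]
contact_force: [0.7, -0.2, -3.8]
grip_width: 0.0152
```

>>> drive_tool(
  series=[
    [0,1,0,0,0,0,8],
    [0,2,0,0,0,0,8],
    [0,2,0,0,0,0,8],
  ],
)

```text
clock: 7.2
tcp_pos: [0.4634, -0.1849, 0.1173]
orientation: [-1.139, 1.313, -1.309]
contact_force: [-0.0, -0.6, -2.5]
grip_width: 0.015
```

>>> drive_tool(
  series=[
    [0,1,0,0,0,0,8],
    [0,1.5,0,0,0,0,8],
    [0,1.5,0,0,0,0,8],
  ],
)

```text
clock: 7.5
tcp_pos: [0.4634, -0.1849, 0.1157]
orientation: [-1.138, 1.313, -1.309]
contact_force: [-0.5, 0.6, -4.1]
grip_width: 0.015
```

>>> drive_tool(
  series=[
    [0,1,0,0,0,0,8],
    [0,1.5,0,0,0,0,8],
    [0,1.5,0,0,0,0,8],
  ],
)

```text
clock: 7.8
tcp_pos: [0.4636, -0.1849, 0.1152]
orientation: [-1.139, 1.312, -1.31]
contact_force: [-3.0, 1.8, 8.0]
grip_width: 0.0149
```

>>> drive_tool(
  series=[
    [0,1,0,0,0,0,8],
    [0,1,0,0,0,0,8],
  ],
)

```text
clock: 8.0
tcp_pos: [0.4636, -0.1849, 0.1152]
orientation: [-1.14, 1.312, -1.31]
contact_force: [-3.8, 1.4, 8.3]
grip_width: 0.0152
```

Contact came at TCP z = 0.1152, exactly the height predicted for the lugs riding on the rim, with about 11 N of pressing. Now turning clockwise with a light press.

>>> drive_tool(
  series=[
    [0,0.7,0,0,2,0,8],
    [0,0.7,0,0,4,0,8],
    [0,0.7,0,0,6,0,8],
    [0,0.7,0,0,8,0,8],
    [0,0.7,0,0,8,0,8],
  ],
)

```text
clock: 8.5
tcp_pos: [0.4641, -0.185, 0.1151]
orientation: [-1.063, 1.412, -1.412]
contact_force: [-0.9, 0.2, 2.6]
grip_width: 0.0151
```

Run:
```python
from h import *
o=st();print(o['moment']);plan([.4635,-.185,.115],np.radians(66.5-90))
```

```text
clock 8.5
tcp_pos [ 0.4641 -0.185   0.1151]
orientation [-1.0632  1.4118 -1.412 ]
contact_force [-0.927   0.1905  2.6277]
grip_width 0.0151
joints [ 0.6662  0.389  -0.4954  2.0472  0.2629  0.7652 -0.2685]
[[-0.276  0.001  0.961]
 [-0.961  0.    -0.276]
 [-0.    -1.     0.   ]]
[ 0.05822977  0.14012342 -0.0468712 ]
shift [ 0.2  0.1 -0.6] turn [-0.02  7.49 -0.02]
```

>>> drive_tool(
  series=[
    [0,0.8,-0.5,0,2,0,8],
    [0,0.8,-0.5,0,4,0,8],
    [0,0.8,-0.5,0,5.5,0,8],
    [0,1.2,-0.5,0,6.5,0,8],
    [0,1.5,-0.5,0,6.5,0,8],
  ],
)

```text
clock: 9.0
tcp_pos: [0.4635, -0.1848, 0.1133]
orientation: [-0.997, 1.493, -1.492]
contact_force: [0.4, 0.7, -4.1]
grip_width: 0.0151
```

It has dropped free (z 0.1133, contact force gone), so the lugs are in the notches. Now sinking the lid.

>>> drive_tool(
  series=[
    [0,2.5,0,0,0.7,0,8],
    [0,5,0,0,0.7,0,8],
    [0,7.5,0,0,0.7,0,8],
    [0,9,0,0,0.7,0,8],
    [0,10,0,0,0.7,0,8],
  ],
)

```text
clock: 9.5
tcp_pos: [0.4635, -0.1847, 0.103]
orientation: [-0.989, 1.501, -1.5]
contact_force: [-0.1, 0.2, -3.9]
grip_width: 0.0151
```

>>> drive_tool(
  series=[
    [0,1,0,0,0,0,8],
    [0,2,0,0,0,0,8],
    [0,2,0,0,0,0,8],
  ],
)

```text
clock: 9.8
tcp_pos: [0.4634, -0.1847, 0.1014]
orientation: [-0.99, 1.501, -1.501]
contact_force: [-2.0, 1.1, 3.5]
grip_width: 0.015
```

Run:
```python
from h import *
o=st();print(o['moment']);plan([.4635,-.185,.1013],np.radians(21.5-90))
```

```text
clock 9.8
tcp_pos [ 0.4634 -0.1847  0.1014]
orientation [-0.9897  1.5012 -1.5005]
contact_force [-1.9725  1.101   3.5225]
grip_width 0.015
joints [ 0.6346  0.4049 -0.4591  2.0594  0.2634  0.7331 -0.3945]
[[-0.394 -0.     0.919]
 [-0.919  0.    -0.394]
 [-0.    -1.    -0.   ]]
[ 0.08531928  0.42389421 -0.00119121]
shift [0.2 0.1 0.2] turn [ 2.00e-02  4.53e+01 -1.00e-02]
```

Seated on the rim: z is 0.1014, which is 13.8 mm down. Now turning clockwise towards the stop.

>>> drive_tool(
  series=[
    [0,0.3,0,0,5,0,8],
    [0,0.3,0,0,11,0,8],
    [0,0.3,0,0,17,0,8],
    [0,0.3,0,0,23,0,8],
    [0,0.3,0,0,28,0,8],
  ],
)

```text
clock: 10.3
tcp_pos: [0.4643, -0.1847, 0.1014]
orientation: [-0.64, 1.832, -1.832]
contact_force: [0.6, 0.2, -2.3]
grip_width: 0.015
```

Run:
```python
from h import *
o=st();print(o['moment']);plan([.4635,-.185,.1013],np.radians(21.5-90))
```

```text
clock 10.3
tcp_pos [ 0.4643 -0.1847  0.1014]
orientation [-0.64    1.8316 -1.8324]
contact_force [ 0.6036  0.2124 -2.277 ]
grip_width 0.015
joints [ 0.5417  0.3893 -0.3463  2.0649  0.1967  0.7165 -0.8267]
[[-0.782  0.002  0.624]
 [-0.624  0.    -0.782]
 [-0.001 -1.     0.001]]
[-0.02314123 -0.13124355 -0.000139  ]
shift [ 0.8  0.1 -0.2] turn [-0.04 17.09 -0.08]
```

>>> drive_tool(
  series=[
    [0.5,0.3,0,0,5,0,8],
    [0.5,0.3,0,0,9,0,8],
    [0.5,0.3,0,0,12,0,8],
    [0.5,0.3,0,0,14,0,8],
    [0.5,0.3,0,0,15.5,0,8],
  ],
)

```text
clock: 10.8
tcp_pos: [0.4646, -0.1851, 0.1014]
orientation: [-0.405, 1.998, -2.0]
contact_force: [1.6, -0.3, -2.5]
grip_width: 0.0152
```

Run:
```python
from h import *
o=st();print(o['moment']);plan([.4635,-.185,.1013],np.radians(21.5-90))
```

```text
clock 10.8
tcp_pos [ 0.4646 -0.1851  0.1014]
orientation [-0.4045  1.9984 -2.0002]
contact_force [ 1.5878 -0.3431 -2.5363]
grip_width 0.0152
joints [ 0.4908  0.3825 -0.284   2.0684  0.1609  0.7081 -1.0647]
[[-0.92   0.003  0.391]
 [-0.391 -0.    -0.92 ]
 [-0.003 -1.     0.001]]
[-0.19798649 -0.13039503  0.0507738 ]
shift [ 1.   0.1 -0.5] turn [-0.08  1.54 -0.15]
```

>>> drive_tool(
  series=[
    [0.5,0,-0.5,0,1,0,8],
    [0.5,0,-0.5,0,2,0,8],
    [0.5,0,-0.5,0,2,0,8],
  ],
)

```text
clock: 11.1
tcp_pos: [0.4639, -0.1848, 0.1014]
orientation: [-0.372, 2.019, -2.021]
contact_force: [0.1, 0.6, -2.7]
grip_width: 0.0152
```

Run:
```python
from h import *
o=st();print(o['moment']);plan([.4635,-.185,.1013],np.radians(21.5-90))
```

```text
clock 11.1
tcp_pos [ 0.4639 -0.1848  0.1014]
orientation [-0.3717  2.0193 -2.021 ]
contact_force [ 0.1199  0.6407 -2.7479]
grip_width 0.0152
joints [ 0.4843  0.3807 -0.2762  2.0705  0.1561  0.7066 -1.0959]
[[-0.933  0.003  0.359]
 [-0.359 -0.    -0.933]
 [-0.003 -1.     0.001]]
[-0.02530924 -0.00178221  0.00061758]
shift [0.4 0.1 0. ] turn [-0.08 -0.49 -0.15]
```

>>> drive_tool(
  series=[
    [0,0.3,0,0,1,0,8],
    [0,0.3,0,0,2,0,8],
    [0,0.3,0,0,2,0,8],
  ],
)

```text
clock: 11.4
tcp_pos: [0.4639, -0.1844, 0.1014]
orientation: [-0.341, 2.038, -2.04]
contact_force: [-1.9, 1.9, 3.9]
grip_width: 0.0147
```

Run:
```python
from h import *
o=st();print(o['moment']);plan([.4635,-.185,.1013],np.radians(21.5-90))
```

```text
clock 11.4
tcp_pos [ 0.4639 -0.1844  0.1014]
orientation [-0.3411  2.0382 -2.0404]
contact_force [-1.9499  1.9191  3.9006]
grip_width 0.0147
joints [ 0.477   0.3799 -0.2688  2.0712  0.1523  0.7058 -1.1263]
[[-0.945  0.003  0.328]
 [-0.328 -0.001 -0.945]
 [-0.002 -1.     0.001]]
[0.26850006 0.44282373 1.09646134]
shift [0.6 0.1 0.5] turn [-0.09 -2.36 -0.14]
```

Moment is 1.1 N·m, so the stop seems reached. One small nudge to confirm.

>>> drive_tool(
  series=[
    [0,0,-0.3,0,1,0,8],
    [0,0,-0.3,0,1.5,0,8],
    [0,0,-0.3,0,1.5,0,8],
  ],
)

```text
clock: 11.7
tcp_pos: [0.4639, -0.1843, 0.1014]
orientation: [-0.318, 2.052, -2.055]
contact_force: [-0.7, -0.6, 1.7]
grip_width: 0.015
```

Run:
```python
from h import *
o=st();print(o['moment']);plan([.4635,-.185,.1013],np.radians(21.5-90))
snap('wrist','w9')
```

```text
clock 11.7
tcp_pos [ 0.4639 -0.1843  0.1014]
orientation [-0.3176  2.0518 -2.0554]
contact_force [-0.713  -0.6292  1.681 ]
grip_width 0.015
joints [ 0.4713  0.3791 -0.2626  2.0719  0.1499  0.7051 -1.1491]
[[-0.953  0.003  0.304]
 [-0.304 -0.001 -0.953]
 [-0.002 -1.     0.002]]
[-0.31708352  0.3346846   1.79858161]
shift [0.6 0.1 0.6] turn [-0.12 -3.77 -0.12]
```

View pics/w9.png

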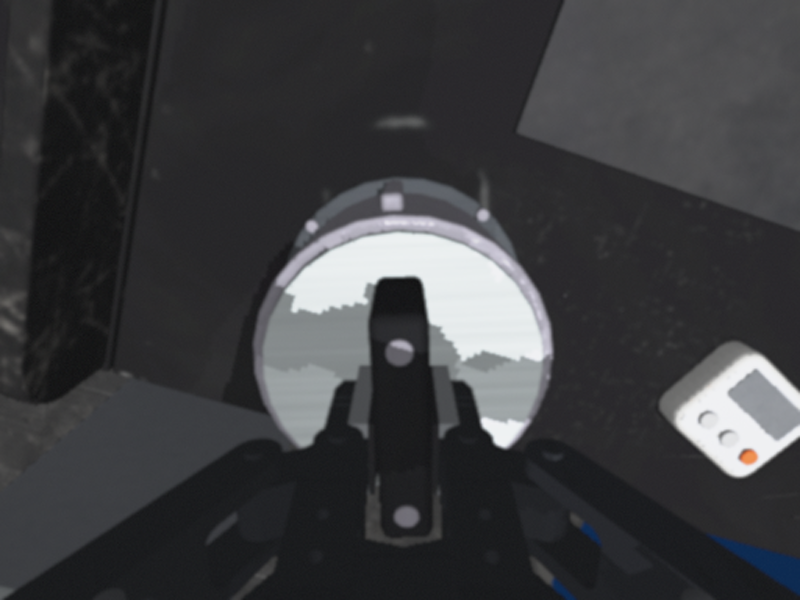

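The lid is at the stop. The moment rose to 1.8 N·m and the handle only began to slip in the pads. The line through the bolts (407,516)→(399,352) runs exactly to the rib at (392,200). Relaxing the torque, then releasing.

>>> drive_tool(
  series=[
    [0,0,0,0,0,0,12],
    [0,0,0,0,0,0,12],
  ],
  squeeze=20,
)

```text
clock: 11.95
tcp_pos: [0.4639, -0.1843, 0.1014]
orientation: [-0.318, 2.051, -2.055]
contact_force: [-1.1, -0.4, 1.4]
grip_width: 0.0149
```

>>> drive_tool(
  series=[
    [0,0,0,0,0,0,24],
    [0,0,0,0,0,0,40],
    [0,0,0,0,0,0,50],
    [0,0,0,0,0,0,50],
  ],
)

```text
clock: 12.35
tcp_pos: [0.4638, -0.1845, 0.1014]
orientation: [-0.316, 2.053, -2.056]
contact_force: [-0.5, -0.2, 0.6]
grip_width: 0.0498
```

Run:
```python
from h import *
o=st();print(o['moment']);snap('wrist','w10')
```

```text
clock 12.35
tcp_pos [ 0.4638 -0.1845  0.1014]
orientation [-0.3163  2.0527 -2.0558]
contact_force [-0.4664 -0.2006  0.5504]
grip_width 0.0498
joints [ 0.4716  0.3792 -0.2623  2.0718  0.1494  0.705  -1.1493]
[[-0.953  0.003  0.303]
 [-0.303 -0.001 -0.953]
 [-0.002 -1.     0.002]]
[ 0.01006538 -0.06251225  0.00330757]
```

View pics/w10.png

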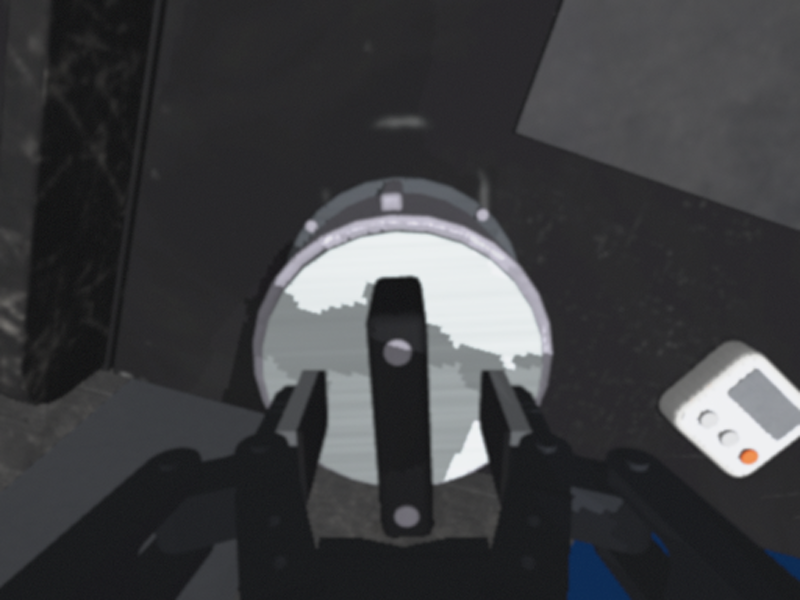

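Released: the handle is unmoved and points at the rib, and the pads are clear. Retreating straight up.

>>> drive_tool(
  series=[
    [0,-15,0,0,0,0,50],
    [0,-40,0,0,0,0,50],
    [0,-80,0,0,0,0,60],
    [0,-120,0,0,0,0,60],
    [0,-160,0,0,0,0,60],
  ],
)

```text
clock: 12.9
tcp_pos: [0.4631, -0.1841, 0.2629]
orientation: [-0.316, 2.053, -2.056]
contact_force: [1.1, -0.5, -1.1]
grip_width: 0.0596
```

>>> drive_tool(
  series=[
    [0,0,0,0,0,0,60],
    [0,0,0,0,0,0,60],
    [0,0,0,0,0,0,60],
  ],
)

```text
clock: 13.2
tcp_pos: [0.4623, -0.1839, 0.2618]
orientation: [-0.318, 2.055, -2.056]
contact_force: [0.4, 0.6, -0.4]
grip_width: 0.0604
```

Run:
```python
from h import *
st(); snap('wrist','w11'); snap('scene','sc11'); crop('w11',190,80,140,130,'w11c',5.5)
```

```text
clock 13.2
tcp_pos [ 0.4623 -0.1839  0.2618]
orientation [-0.3177  2.0549 -2.0556]
contact_force [ 0.4014  0.58   -0.4397]
grip_width 0.0604
joints [ 0.5115  0.1698 -0.2893  1.9188  0.0553  1.0596 -1.0641]
[[-0.953  0.001  0.303]
 [-0.303 -0.    -0.953]
 [-0.001 -1.     0.   ]]
```

View pics/w11c.png

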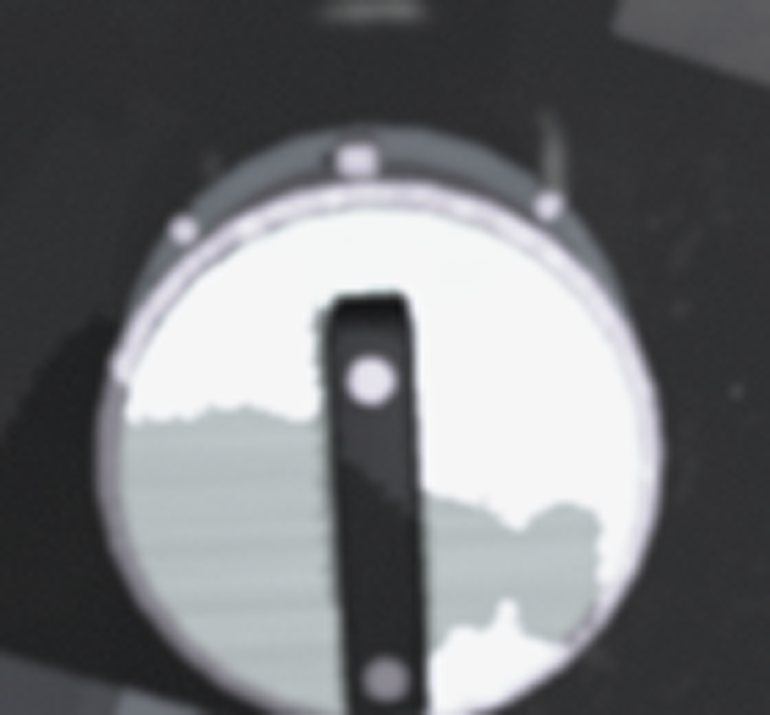

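View pics/sc11.png

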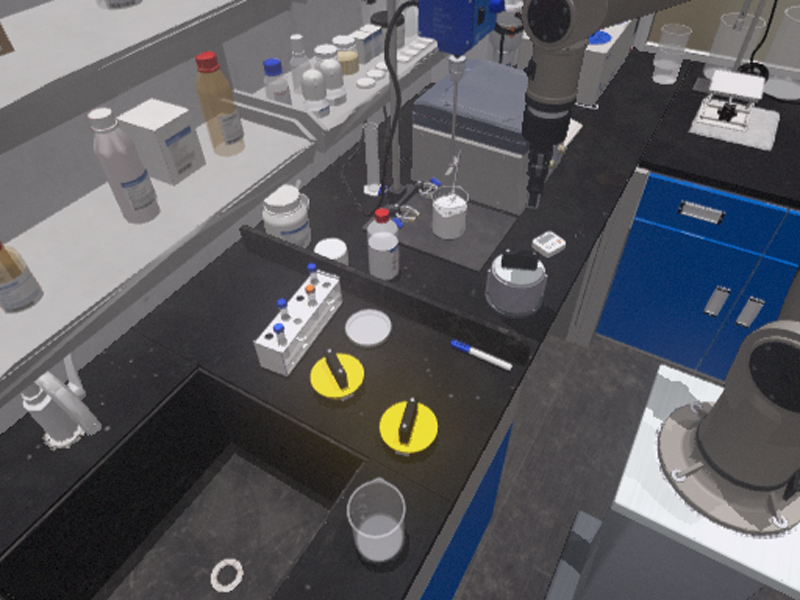

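The bolts at (370,381) and (386,679) extrapolate to (358,160), and the rib top is at (357,160), so they line up. The other objects are unmoved.

Run:
```python
from h import *
a,b=[atz('w11',(190+u/5.5-.5,80+v/5.5-.5),.135) for u,v in((370,381),(386,679))]
d=a-b; print('handle deg',np.degrees(np.arctan2(d[1],d[0])),(a+b)/2)
print(r.hand_in())
```

```text
handle deg 20.567261638541236 [ 0.46446721 -0.18427558  0.135     ]
the job is handed in; nothing more can be done
None
```

The canister is closed and the job is handed in, at about 13.2 s on the robot's clock.

- **Placing:** I set the silver lid on the rim with its handle about 15° counter-clockwise of the notches. Contact came at the height expected for the lugs riding on the rim, with about 11 N of pressing.
- **Turning:** Under a light press it dropped into the notches and sank 13.8 mm (14 mm expected). I then turned it clockwise until it met the stop, where the moment rose to 1.8 N·m and the handle began to slip slightly in the pads. I relaxed the torque, let go and backed straight up.
- **Last checks:**
  - The handle measures 20.6°, against about 21.5° estimated for the ribs, and its line runs to the rib top in the last wrist picture.
  - The lid's centre is within about 1 mm of the mouth's centre.
  - The gripper is well clear, and the other things look unmoved in the last scene picture.
- **One disagreement:** before the grasp, triangulating the handle's bolts put its top about 4 mm lower than the text says. The later contact heights agreed with the text.

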